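# Shift the gear lever from second to third through the H gate

## Robot

A 6-joint arm with a two-finger parallel gripper is mounted at the origin on a cart in front of the work surface, level with it; the furniture and walls round the work are solid. World frame = base frame: x ahead of the robot, y to its left, z up, the work surface at z = 0. Lengths are in m, angles in rad, forces in N, time in s.
With the tool pointing down it reaches from about 0.275 to 0.85 m from the base axis. Payload 5.2 kg.
Tool frame: the origin (TCP) lies at the very end of the fingers, on their centre line; the grasp point (between the pads) lies 19 mm behind it; y points along the fingers, x is the direction in which the jaws open and shut, and the axes are right-handed (so a half turn about y gives the same grasp; the last joint's range is limited). The gripper opens to 85 mm and grips with 20 to 120 N. Pads are 22 mm wide; open, the fingers measure 114 mm over their backs; the gripper's body (76 mm by 85 mm) begins 54 mm behind the grasp point. The pads swing forward as they close: fully open they stand 13 mm farther back than shut.
Start: joints at [1.132, 0.259, 1.535, -0, 1.348, -0.203], TCP at [0.128, 0.535, 0.231] pointing down, gripper open.
Joint ranges: [-3.14, 3.14], [-0.91, 2.08], [0.19, 2.58], [-1.22, 4.36], [0.22, 2.71], [-3.12, 3.12]. Speed limits (rad/s): [2.57, 2.57, 3.14, 3.14, 3.14, 3.14].

## Interface

Orientations are given as a unit quaternion [w, x, y, z].
In Python, from cell import manip gives the robot as it stands.
- The arm moves only by the tool carry_out, never from a script. Its argument "deltas" is text: rows parted by semicolons, each of 7 numbers parted by spaces: the finger opening in mm, from 0 to 85.4, then the shift along the tool's x, y, z in mm, then the turn, a rotation vector about the tool's x, y, z in rad. In form: gripper tx ty tz wx wy wz; .... A call has exactly 10 rows; each row shifts and turns the commanded pose from where the row before left it, along the tool's axes as they then stand; what a row does not reach is not made up. A row lasts 1/10 s, in which the tool goes at most 50 mm and 8.59 degrees, less where a joint would pass 70% of its speed; a pose out of reach is approached as far as the arm can. A call is refused whole if a number of a shift passes 50 or a number of a turn 0.15, either way. A call with a gripper value outside its range is refused whole. The fingers move at their own pace and stop on an object; the grip force is fixed at half the most. Time passes only in rows, so rows that do not move let the fingers close, or fill a call up. It gives the time, the measured TCP pose, the force and the opening at its end, in the units of the state.
- manip.observe(): the state, without advancing time (a new reading comes with each control period).
- manip.camera(name): name is "scene" or "side" or "wrist"; returns the picture (400x640x3 uint8, red, green, blue); there is no depth.
- manip.calibration(name): a dict with "vfov" (degrees; the focal length in pixels is half the picture's height over the tangent of half this angle, whatever the lens; pixels are square), "cx", "cy" (the principal point, pixels), "R" (3x3) and "t" (3): a world point X has camera coordinates R X + t. Camera axes: x right, y down, z forward; pixel columns grow to the right and rows downward; lengths in m; the calibration is good to about 2 mm. A picture is of the moment at which its call begins: read the wrist's pose just before it. calibration takes no time and is no camera call; for the wrist camera it gives the pose at the moment of the call.
- manip.sign_off(): hands the job in, once; it reports no verdict.
The state is a dict: "t": time; "joint_positions": joint angles; "qd": joint speeds; "joint_torque": joint torques, N m; "tool_pos": TCP position; "orientation": TCP orientation; "wrist_force": force on the tool from outside, world axes, zero at the start; "moment": the same for the moment, N m; "finger_gap": finger opening in m.
Only numpy, scipy, OpenCV 4.12 (cv2) and the standard library are available. Lean on these libraries where they do the work, as an engineer would, in place of code of your own. Each camera call takes 0.05 s, during which the arm holds its last target.

## Task

The gearbox shift turret on the bench stands in second gear (near left slot of its H gate). Shift it into third, the far right slot: push the lever forward only as far as neutral, push it across to the right, then push it forward fully home in the third slot, without running it into first or fourth on the way. Only push with the fingertips or the outside of the fingers, gently and without gripping the knob, leave everything else where it lies, and finish with the lever left standing in third.

Things in the scene. Friction and masses are not known exactly. Their poses are not given: they have to be found in the camera images.
- shift_turret: Cast aluminium gear-shift turret on a steel base plate 230 x 160 mm, fixed to the bench. Origin: centre of the underside; x axis = forward (away from the driver, who stands where the robot is), y = left; it may be turned a little. Casting 134 x 112 mm up to z = 24 mm, 114 x 104 mm up to 82 mm, 86 x 86 mm up to 138 mm. The lever's ball pivot is 80 mm above the origin.
- gate_centre (a point): Centre of the H gate, on top of the 86 x 86 x 5 mm steel gate plate, 138 mm above the bench; axes as the turret's. Two slots run fore and aft, 30 mm apart, joined midway by a cross slot (neutral). Seen by the driver: first = far left, second = near left, third = far right, fourth = near right. Slots 14 mm wide and 43 mm long, cross slot 13.6 mm wide, lever shaft 9 mm.
- knob (a point): Centre of the black knob on the lever, 36 mm in diameter, 40 mm tall, tapering down to the shaft. It is 140 mm from the ball pivot: 220 mm above the bench when upright, about 210 mm at the slot ends. From the gate's centre line it lies about 37 mm left or right in the two slot planes, and about 38 mm forward or back at the slot ends. The point tilts with the lever.
- lever_across (a joint): Sideways tilt of the lever, rad: 0 upright, negative left (first/second plane, about -0.27), positive right (third/fourth plane, about +0.27). Stays where it is left (friction); a push of 2 to 4 N at the knob moves it. The gate limits it.
- lever_fore (a joint): Fore-and-aft tilt of the lever, rad: 0 neutral, positive forward (away from the driver). It starts in second at about -0.24; the slot ends stop it at about +0.28 and -0.28. It must be within about 0.04 of 0 to pass across. Stays where it is left; a push of 2 to 5 N at the knob moves it.
- rod_34 (a joint): Selector rod for third and fourth, steel, 10 mm thick, seen at both ends of the casting, the left one of the two, 36 mm above the bench. Value in m: 0 neutral, positive as it comes out on the driver's side (third, about +0.0085), negative in fourth. The lever's lower finger drives it with 2 mm play; it is not to be handled.
- rod_12 (a joint): Selector rod for first and second, the right one of the two, same kind. Value m: 0 neutral, negative in second (it starts at about -0.0085), positive in first. After the lever has left second it rests within a few mm of 0.
- oil_bottle: Bystander: white dropper bottle, 32 mm in diameter, 124 mm tall, standing to the right of the turret; origin at its underside.
- hex_key: Bystander: black hex key, 31 x 76 x 5 mm, lying to the right of the turret; origin at its underside.
- small_carton: Bystander: small cardboard carton, 55 x 76 x 40 mm, left of the turret; origin at its underside.
- nut_m16: Bystander: steel nut, 24 x 28 x 13 mm, lying left of the turret; origin at its underside.

How it is judged:
By the outcome, as a careful person would: the job done as asked, in the order asked, and still so for the second after the job is handed in, with the robot touching nothing.
It also fails if it takes over 69 s, if anything falls off the work surface, if the arm or the gripper's body presses on something with over 40 N, if the wrist force passes 120 N, or if a joint passes its speed limit or range.

## Working session

There is one attempt and no reset: what is moved stays moved. The work goes in short steps, Python scripts to look and compute and a tool call to move; the robot and the scene stay as the last step left them, time stands still between calls to the robot, and variables do not carry over. Pictures are saved under pics/ and viewed, and the job is handed in when it is done.

Besides the shell and the picture viewer there is one more tool, called in YAML: its name, and indented under it one key for each argument. carry_out: Moves the arm, as the interface text tells. Its arguments: {"type":"object","properties":{"deltas":{"type":"string"}},"required":["deltas"]}

```bash
mkdir -p pics; ls; python3 - <<'E'
from cell import manip
import cv2,numpy as np
s=manip.observe()
print({k:np.round(v,4).tolist() for k,v in s.items()})
for n in ("scene","side"):
    im=manip.camera(n); cv2.imwrite(f"pics/{n}0.png",im[:,:,::-1])
    c=manip.calibration(n); print(n,c)
E
```

```text
pics
{'t': 0.0, 'joint_positions': [1.1322, 0.2593, 1.5361, 0.0, 1.348, -0.2028], 'qd': [-0.0007, -0.0024, 0.0013, -0.0003, 0.0004, -0.0024], 'joint_torque': [0.0, -44.6027, -29.057, -0.0003, 0.012, 0.0], 'tool_pos': [0.1282, 0.5343, 0.2305], 'orientation': [-0.555, 0.5556, 0.4371, -0.4383], 'wrist_force': [0.2454, -1.3026, -0.1241], 'moment': [-0.009, -0.0029, -0.0147], 'finger_gap': 0.0851}
scene {'vfov': 52.51416513478939, 'cx': 315.71104030303354, 'cy': 205.2900311746923, 'R': array([[-0.49001963, -0.87168657,  0.00657973],
       [-0.47619077,  0.26135363, -0.83960504],
       [ 0.7301528 , -0.41455616, -0.54315751]]), 't': array([0.11676393, 0.41811332, 0.49096719])}
side {'vfov': 46.38372067269261, 'cx': 322.89126430513164, 'cy': 191.9510557114062, 'R': array([[ 0.93616589, -0.35117571, -0.01640264],
       [-0.21748154, -0.54184341, -0.81185436],
       [ 0.27621587,  0.76359763, -0.58362955]]), 't': array([-0.54182907,  0.13115779,  0.93744148])}
```

View pics/scene0.png

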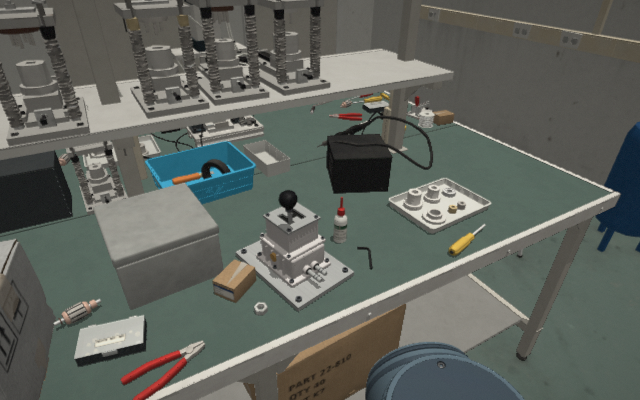

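View pics/side0.png

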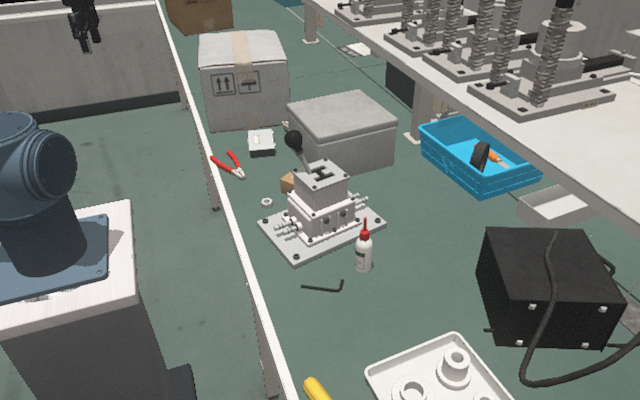

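```bash
python3 - <<'E'
import cv2,numpy as np
a=cv2.imread("pics/scene0.png")[180:310,200:390]; cv2.imwrite("pics/sc.png",cv2.resize(a,None,fx=4.2,fy=4.2,interpolation=cv2.INTER_CUBIC))
a=cv2.imread("pics/side0.png")[120:275,250:395]; cv2.imwrite("pics/si.png",cv2.resize(a,None,fx=3.8,fy=3.8,interpolation=cv2.INTER_CUBIC))
E
cat > h.py <<'E'
import numpy as np,cv2
from cell import manip
def K(c): 
    f=200/np.tan(np.radians(c['vfov']/2)); return f
def ray(c,u,v):
    f=K(c); d=c['R'].T@np.array([(u-c['cx'])/f,(v-c['cy'])/f,1]); o=-c['R'].T@c['t']; return o,d/np.linalg.norm(d)
def plane(c,u,v,z):
    o,d=ray(c,u,v); return o+d*(z-o[2])/d[2]
def proj(c,X):
    p=c['R']@np.asarray(X)+c['t']; f=K(c); return c['cx']+f*p[0]/p[2],c['cy']+f*p[1]/p[2]
def tri(c1,p1,c2,p2):
    o1,d1=ray(c1,*p1);o2,d2=ray(c2,*p2)
    s=np.linalg.lstsq(np.stack([d1,-d2],1),o2-o1,rcond=None)[0]
    a,b=o1+d1*s[0],o2+d2*s[1]; return (a+b)/2,np.linalg.norm(a-b)
def dark(im,box):
    x0,y0,x1,y1=box; m=(im[y0:y1,x0:x1].max(2)<50).astype(np.uint8)
    n,l,st,ce=cv2.connectedComponentsWithStats(m); 
    return [(st[i].tolist(),np.round(ce[i]+[x0,y0],1).tolist()) for i in range(1,n) if st[i,4]>15]
E
python3 - <<'E'
from h import *
for n,b in (("scene",(265,180,315,235)),("side",(275,120,330,185))):
    im=cv2.imread(f"pics/{n}0.png"); print(n,dark(im,b))
    c=manip.calibration(n); print(-c['R'].T@c['t'])
E
```

```text
scene [([14, 10, 24, 28, 311], [288.6, 201.4]), ([15, 36, 8, 6, 21], [284.2, 218.0])]
[-0.10216275  0.19603958  0.61695429]
side [([10, 11, 17, 21, 217], [294.1, 141.3])]
[ 0.27683008 -0.83503832  0.64471215]
```

View pics/sc.png

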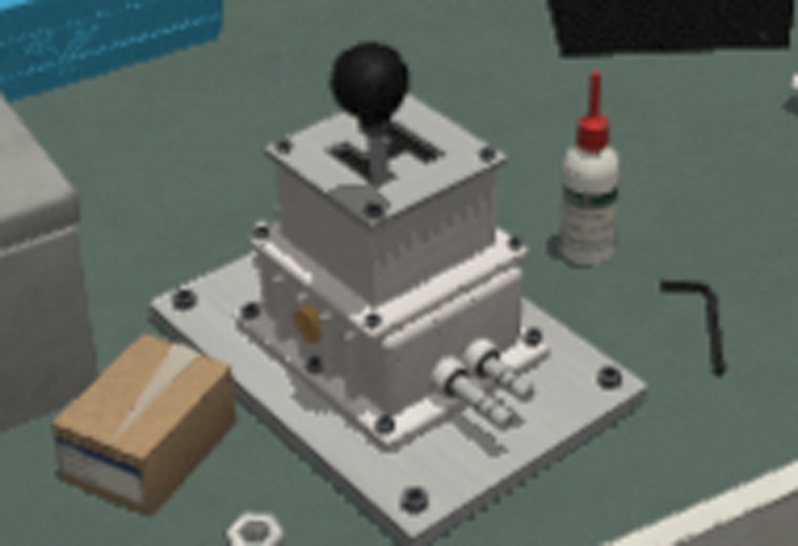

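View pics/si.png

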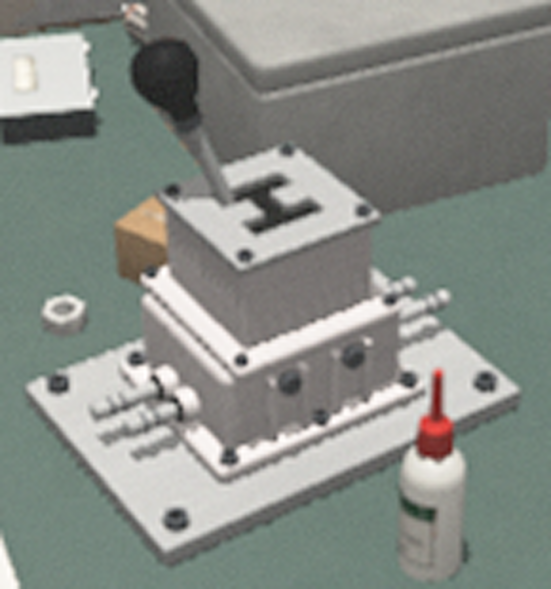

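```bash
python3 - <<'E'
from h import *
a=np.array([(263,150),(408,95),(507,158),(372,225)])/4.2+[200,180]
b=np.array([(160,192),(288,145),(381,212),(243,270)])/3.8+[250,120]
cs,ci=manip.calibration("scene"),manip.calibration("side")
for n,c,p in(("scene",cs,a),("side",ci,b)):
    P=np.array([plane(c,*q,0.138) for q in p]); print(n,np.round(P,4).tolist(),P.mean(0))
    print([round(float(np.linalg.norm(P[i]-P[i-1])),4) for i in range(4)])
    d=[np.degrees(np.arctan2(*(P[i]-P[i-1])[1::-1])) for i in range(4)];print(np.round(d,1))
# knob head centres (sphere-ish top part)
ks=(370/4.2+200,82/4.2+180); ki=(166/3.8+250,75/3.8+120)
print("knob",tri(cs,ks,ci,ki), tri(cs,(288.6,201.4),ci,(294.1,141.3)))
# nearby items
for n,c,pts in (("box top",cs,[(213,192),(95,210),(118,262)]),):
    pass
E
```

```text
scene [[0.5601, -0.0527, 0.138], [0.5707, -0.1391, 0.138], [0.4956, -0.1555, 0.138], [0.4783, -0.0728, 0.138]] [ 0.52616287 -0.10500276  0.138     ]
[0.0843, 0.0871, 0.0769, 0.0845]
[  13.8  -83.  -167.6  101.8]
side [[0.4854, -0.0808, 0.138], [0.5643, -0.0622, 0.138], [0.5852, -0.1414, 0.138], [0.5022, -0.1632, 0.138]] [ 0.53424955 -0.11190829  0.138     ]
[0.084, 0.081, 0.0819, 0.0858]
[ 101.5   13.3  -75.2 -165.3]
knob (array([ 0.49246211, -0.08102431,  0.20650701]), np.float64(6.144080966585013e-05)) (array([ 0.49255455, -0.08162231,  0.20272071]), np.float64(0.0012780745404466587))
```

```bash
python3 - <<'E'
from h import *
cs,ci=manip.calibration("scene"),manip.calibration("side")
print("brown base",plane(ci,205,125,0),plane(ci,290,130,0),"scene",plane(cs,45,400,0),plane(cs,50,350,0))
print("grey",plane(cs,130,300,0),plane(cs,218,260,0)); 
print("grey top by tri", tri(cs,(178,185),ci,(352,91)),tri(cs,(113,252),ci,(288,106)),tri(cs,(217,232),ci,(313,128)))
s=manip.observe(); w,x,y,z=s['orientation']
from scipy.spatial.transform import Rotation as Ro
M=Ro.from_quat([x,y,z,w]).as_matrix(); print(M.round(3))
f=np.array([np.cos(np.radians(13.2)),np.sin(np.radians(13.2)),0])
for k in (0,2): print(np.degrees(np.arctan2(M[1,k],M[0,k])))
im=manip.camera("wrist"); cv2.imwrite("pics/w0.png",im[:,:,::-1])
E
```

```text
brown base [0.3756644  0.45980685 0.        ] [0.60156308 0.33322324 0.        ] scene [0.43554756 0.38616087 0.        ] [0.53968929 0.37811479 0.        ]
grey [0.59879041 0.23408663 0.        ] [0.63287764 0.03739588 0.        ]
grey top by tri (array([0.68253559, 0.08614669, 0.19767152]), np.float64(0.017621270354318923)) (array([0.57628363, 0.2321929 , 0.13297   ]), np.float64(0.01659479608781241)) (array([0.56921143, 0.04868109, 0.13989914]), np.float64(0.025482816458385606))
[[ 0.234 -0.001 -0.972]
 [ 0.972 -0.002  0.234]
 [-0.002 -1.     0.   ]]
76.49049431869494
166.49046160578987
```

View pics/w0.png

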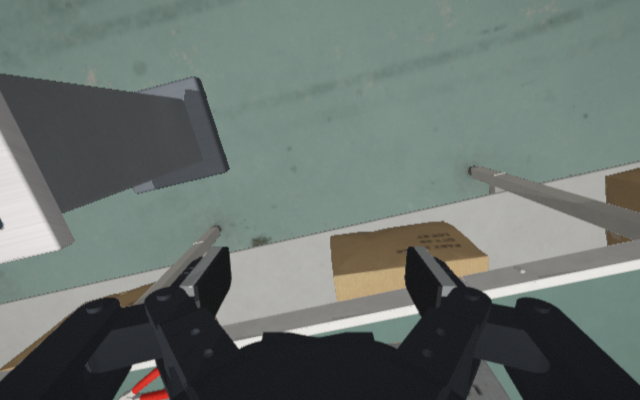

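carry_out:
  deltas: "0 0 -10 0 0 -0.1165 0;0 0 -10 0 0 -0.1165 0;0 0 -10 0 0 -0.1165 0;0 0 -10 0 0 -0.1165 0;0 -30 0 -8 0 0 0;0 -40 0 -10 0 0 0;0 -40 0 -10 0 0 0;0 -40 0 -10 0 0 0;0 -40 0 -10 0 0 0;0 -40 0 -10 0 0 0"

```text
t: 1.15
tool_pos: [0.2376, 0.3225, 0.2712]
orientation: [0.439, -0.439, -0.554, 0.554]
wrist_force: [1.1, 0.1, 0.2]
finger_gap: 0.0003
```

carry_out:
  deltas: "0 -40 0 -10 0 0 0;0 -40 0 -10 0 0 0;0 -40 0 -10 0 0 0;0 -40 0 -10 0 0 0;0 -40 0 -10 0 0 0;0 -40 0 -10 0 0 0;0 -40 0 -10 0 0 0;0 -40 0 -10 0 0 0;0 -20 0 -5 0 0 0;0 0 0 0 0 0 0"

```text
t: 2.15
tool_pos: [0.3987, 0.0101, 0.271]
orientation: [0.44, -0.44, -0.553, 0.553]
wrist_force: [-0.6, 0.4, 0.4]
finger_gap: -0.0001
```

```bash
cat >> h.py <<'E'
from scipy.spatial.transform import Rotation as Ro
G=np.array([.532,-.109]); yaw=np.radians(13.2)
F=np.array([np.cos(yaw),np.sin(yaw)]); L=np.array([-np.sin(yaw),np.cos(yaw)])
def loc(p): d=np.asarray(p)[:2]-G; return np.round([1000*d@F,1000*d@L,1000*p[2]],1)
def st():
    s=manip.observe(); w,x,y,z=s['orientation']; M=Ro.from_quat([x,y,z,w]).as_matrix()
    f=s['wrist_force']
    print("t",round(s['t'],2),"tcp fwd,left,z",loc(s['tool_pos']),"xhead-yaw-90",round(float(np.degrees(np.arctan2(M[1,0],M[0,0])-yaw)-90),2),"tilt",M[2].round(3),
     "F fwd,left,z",np.round([f[:2]@F,f[:2]@L,f[2]],1),"gap",round(s['finger_gap'],4),"j",np.round(s['joint_positions'],2))
E
python3 -c "
from h import *
st()"
```

```text
t 2.15 tcp fwd,left,z [-102.5  146.4  271. ] xhead-yaw-90 -0.24 tilt [-0.    -1.     0.001] F fwd,left,z [-0.5  0.5  0.4] gap -0.0001 j [-0.26 -0.05  1.79 -0.    1.4  -2.05]
```

carry_out:
  deltas: "0 -22 0 -5 0 0 0;0 -22 0 -5 0 0 0;0 -22 0 -5 0 0 0;0 -22 0 -5 0 0 0;0 -22 0 -2 0 0 0;0 0 20 0 0 0 0;0 0 20 0 0 0 0;0 0 20 0 0 0 0;0 0 14 0 0 0 0;0 0 0 0 0 0 0"

```text
t: 3.15
tool_pos: [0.4426, -0.0879, 0.1954]
orientation: [0.441, -0.437, -0.554, 0.555]
wrist_force: [-0.2, 0.6, 0.1]
finger_gap: 0.0002
```

```bash
python3 - <<'E'
from h import *
st()
for n in ("scene","side"):
    im=manip.camera(n); cv2.imwrite(f"pics/{n}1.png",im[:,:,::-1])
a=cv2.imread("pics/scene1.png")[130:290,220:380]; b=cv2.imread("pics/side1.png")[80:240,230:390]
cv2.imwrite("pics/c1.png",cv2.resize(np.hstack([a,b]),(800,400),interpolation=cv2.INTER_CUBIC))
E
```

```text
t 3.15 tcp fwd,left,z [-82.2  41.  195.4] xhead-yaw-90 0.03 tilt [ 0.003 -1.     0.004] F fwd,left,z [-0.1  0.6  0.1] gap 0.0002 j [-0.44  0.11  1.81  0.    1.22 -2.25]
```

View pics/c1.png

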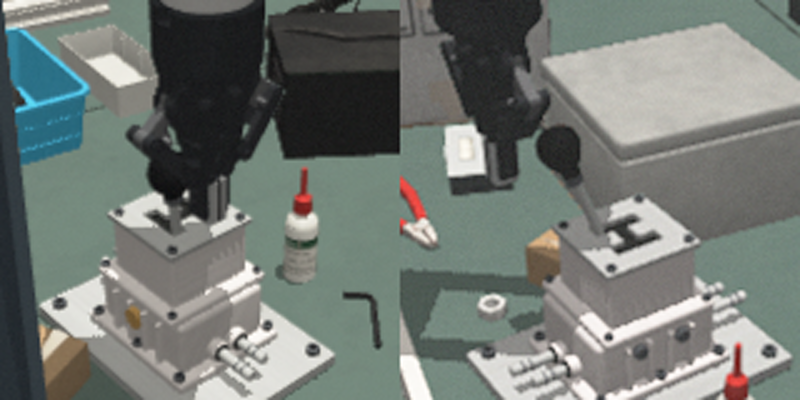

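carry_out:
  deltas: "0 -2 0 -6 0 0 0;0 -2 0 -6 0 0 0;0 0 0 -5 0 0 0;0 0 0 -4 0 0 0;0 0 0 -4 0 0 0;0 0 0 -4 0 0 0;0 0 0 -4 0 0 0;0 0 0 -4 0 0 0;0 0 0 0 0 0 0;0 0 0 0 0 0 0"

```text
t: 4.25
tool_pos: [0.4814, -0.085, 0.1972]
orientation: [-0.439, 0.439, 0.554, -0.554]
wrist_force: [-1.8, -0.1, 2.1]
finger_gap: -0.0001
```

```bash
cat >> h.py <<'E'
def sph(c,u,v,r=0.138,zoff=0.0):
    o,d=ray(c,u,v); p=np.array([*G,0.08]); q=o-p; b=q@d; D=b*b-(q@q-r*r)
    return o+d*(-b-np.sqrt(max(D,0))),o+d*(-b+np.sqrt(max(D,0)))
def look(k,n="side",x0=230,y0=80):
    st(); im=manip.camera(n)[:,:,::-1]; cv2.imwrite(f"pics/{n}{k}.png",im)
    cv2.imwrite(f"pics/c{k}.png",cv2.resize(im[y0:y0+150,x0:x0+200],(800,600),interpolation=cv2.INTER_CUBIC))
E
python3 - <<'E'
from h import *
c=manip.calibration("side")
for r in (.136,.138,.14): print([loc(p) for p in sph(c,293.7,139.7,r)])
look(2)
E
```

```text
[array([-32.7,  35.2, 207.2]), array([  9.1, 110.1, 159.3])]
[array([-34.9,  31.2, 209.8]), array([ 11.4, 114.1, 156.7])]
[array([-37. ,  27.4, 212.2]), array([ 13.4, 117.9, 154.3])]
t 4.25 tcp fwd,left,z [-43.8  34.9 197.2] xhead-yaw-90 0.0 tilt [ 0. -1. -0.] F fwd,left,z [-1.8  0.3  2.1] gap -0.0001 j [-0.4   0.18  1.73  0.    1.24 -2.2 ]
```

View pics/c2.png

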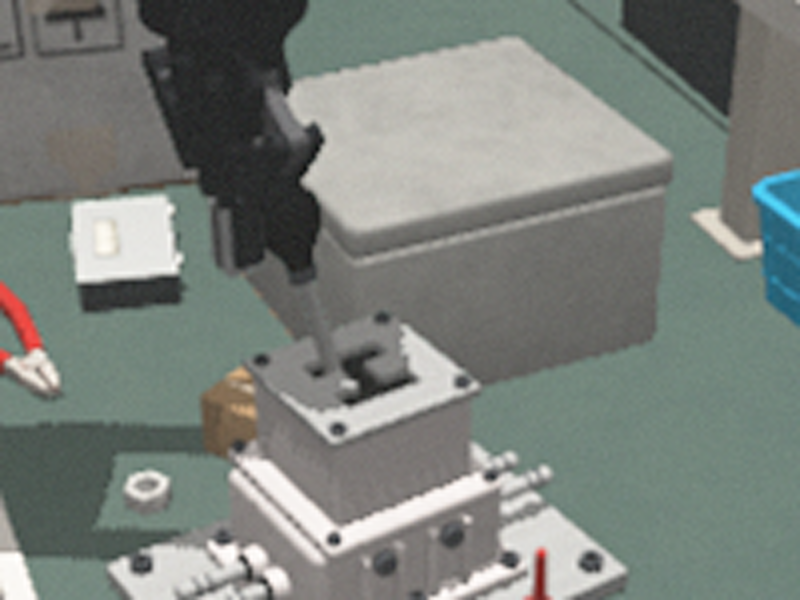

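```bash
cat >> h.py <<'E'
def lplane(c,u,v,tl):  # ray meets plane left = tl*(z-.08)
    o,d=ray(c,u,v); n=np.array([*L,-tl]); p=np.array([*G,.08]); return loc(o+d*((p-o)@n)/(d@n))
E
python3 - <<'E'
from h import *
c=manip.calibration("side")
print(lplane(c,293.7,139.7,.277),lplane(c,302.5,139,.277))
# predicted shaft/gate px in crop coords for neutral, and slot geometry
for name,p in (("slotL near",(-21.5,15)),("cross nearedge L",(-6.8,8)),("cross faredge L",(6.8,8)),("L slot centre",(0,15)),("slotR centre",(0,-15)),("L far end",(21.5,15))):
    w=G+(p[0]*F+p[1]*L)/1000; u,v=proj(c,[*w,.138]); print(name,round((u-230)*4),round((v-80)*4))
E
```

```text
[-32.7  35.2 207.2] [-13.8  34.1 203.1]
slotL near 303 372
cross nearedge L 335 369
cross faredge L 358 360
L slot centre 339 358
slotR centre 373 386
L far end 375 345
```

carry_out:
  deltas: "0 0 0 -3 0 0 0;0 0 0 -3 0 0 0;0 0 0 -3 0 0 0;0 0 0 -2 0 0 0;0 0 0 -1.5 0 0 0;0 0 0 0 0 0 0;0 0 0 0 0 0 0;0 0 0 0 0 0 0;0 0 0 0 0 0 0;0 0 0 0 0 0 0"

```text
t: 5.3
tool_pos: [0.4934, -0.0823, 0.1973]
orientation: [-0.439, 0.439, 0.554, -0.554]
wrist_force: [-1.9, -0.9, 2.0]
finger_gap: -0.0004
```

```bash
python3 - <<'E'
from h import *
look(3)
im=manip.camera("scene")[:,:,::-1]; cv2.imwrite("pics/d3.png",cv2.resize(im[170:320,200:400],(800,600),interpolation=cv2.INTER_CUBIC))
E
```

```text
t 5.3 tcp fwd,left,z [-31.4  34.8 197.3] xhead-yaw-90 -0.01 tilt [-0. -1. -0.] F fwd,left,z [-2.  -0.4  2. ] gap -0.0004 j [-0.39  0.2   1.7   0.    1.24 -2.19]
```

View pics/c3.png

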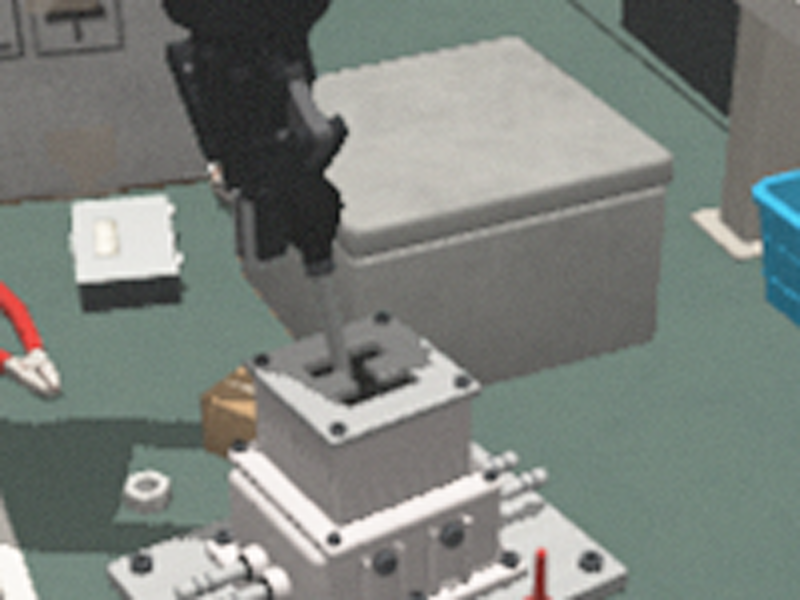

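View pics/d3.png

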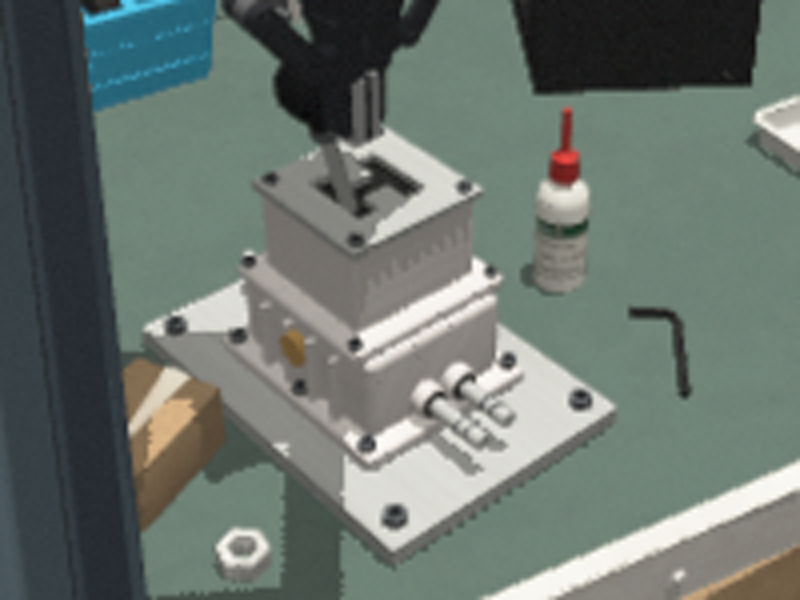

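carry_out:
  deltas: "0 0 0 10 0 0 0;0 0 0 10 0 0 0;0 0 -20 0 0 0 0;0 0 -20 0 0 0 0;0 5 -25 0 0 0 0;0 15 0 0 0 0 0;0 15 0 0 0 0 0;0 13 0 0 0 0 0;0 0 0 0 0 0 0;0 0 0 0 0 0 0"

```text
t: 6.4
tool_pos: [0.4625, -0.0395, 0.2617]
orientation: [0.439, -0.439, -0.554, 0.555]
wrist_force: [0.4, -0.2, -0.0]
finger_gap: 0.0003
```

```bash
python3 - <<'E'
from h import *
look(4)
im=manip.camera("scene")[:,:,::-1]; cv2.imwrite("pics/scene4.png",im);cv2.imwrite("pics/d4.png",cv2.resize(im[170:320,200:400],(800,600),interpolation=cv2.INTER_CUBIC))
c=manip.calibration("scene")
for name,p in (("L slot centre",(0,15)),("slotR centre",(0,-15)),("L near",(-21.5,15)),("L far end",(21.5,15))):
    w=G+(p[0]*F+p[1]*L)/1000; u,v=proj(c,[*w,.138]); print(name,round((u-200)*4),round((v-170)*4))
E
```

```text
t 6.4 tcp fwd,left,z [-51.8  83.5 261.7] xhead-yaw-90 0.07 tilt [ 0.    -1.     0.001] F fwd,left,z [ 0.4 -0.3 -0. ] gap 0.0003 j [-0.33  0.08  1.68 -0.    1.38 -2.13]
L slot centre 349 191
slotR centre 393 169
L near 376 209
L far end 323 174
```

View pics/c4.png

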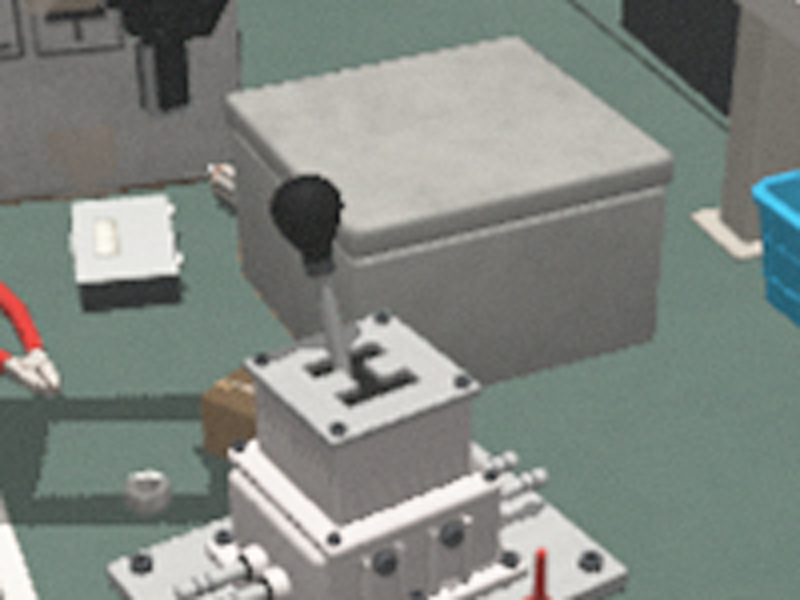

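View pics/d4.png

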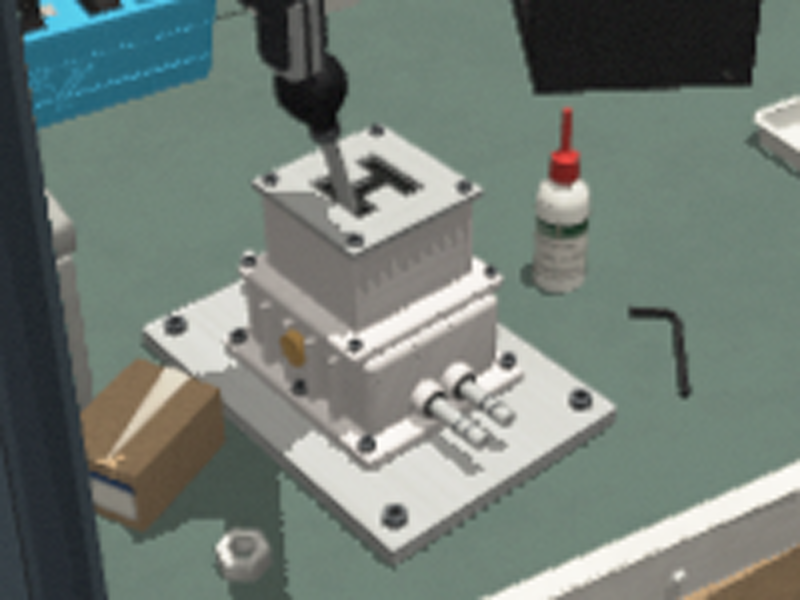

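```bash
python3 - <<'E'
from h import *
c=manip.calibration("side");cs=manip.calibration("scene")
print(lplane(c,307,132,.277)); p,e=tri(cs,(277.75,192),c,(307,132)); print(loc(p),e)
E
```

```text
[ -1.4  36.9 213.2]
[ -1.6  37.9 211.5] 0.002589677933594972
```

carry_out:
  deltas: "0 0 0 -15 0 0 0;0 0 0 -15 0 0 0;0 0 0 -12 0 0 0;0 0 0 -9 0 0 0;0 0 15 0 0 0 0;0 0 15 0 0 0 0;0 0 15 0 0 0 0;0 0 15 0 0 0 0;0 0 2 0 0 0 0;0 0 0 0 0 0 0"

```text
t: 7.5
tool_pos: [0.5125, -0.0285, 0.2]
orientation: [0.44, -0.439, -0.554, 0.554]
wrist_force: [0.5, -0.1, 0.9]
finger_gap: 0.0001
```

```bash
python3 - <<'E'
from h import *
look(5)
E
```

```text
t 7.5 tcp fwd,left,z [ -0.6  82.8 200. ] xhead-yaw-90 -0.02 tilt [ 0.    -1.     0.001] F fwd,left,z [ 0.4 -0.2  0.9] gap 0.0001 j [-0.27  0.22  1.67 -0.    1.26 -2.07]
```

View pics/c5.png

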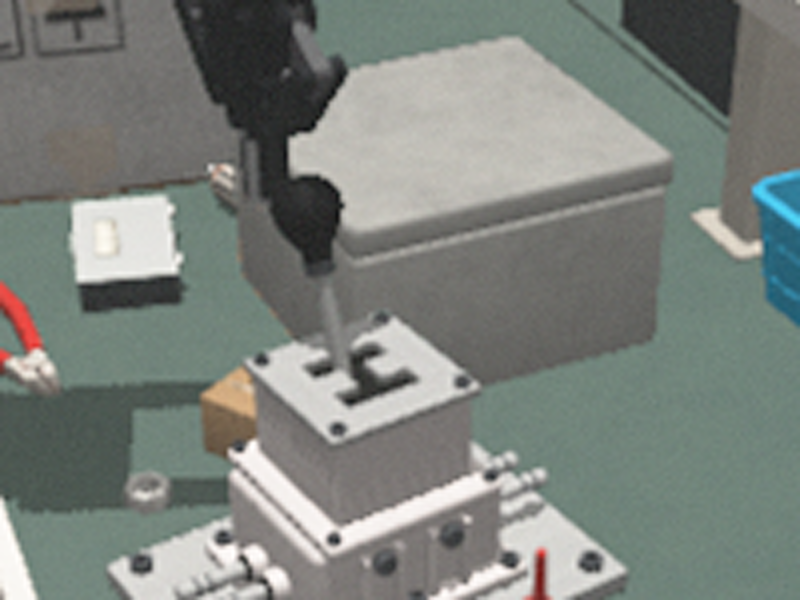

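carry_out:
  deltas: "0 -5 0 0 0 0 0;0 -5 0 0 0 0 0;0 -4 0 0 0 0 0;0 -4 0 0 0 0 0;0 -4 0 0 0 0 0;0 -4 0 0 0 0 0;0 -3 0 0 0 0 0;0 -3 0 0 0 0 0;0 0 0 0 0 0 0;0 0 0 0 0 0 0"

```text
t: 8.55
tool_pos: [0.5199, -0.0599, 0.2002]
orientation: [0.439, -0.439, -0.554, 0.554]
wrist_force: [0.2, 1.9, 1.2]
finger_gap: 0.0001
```

```bash
python3 - <<'E'
from h import *
look(6)
E
```

```text
t 8.55 tcp fwd,left,z [ -0.5  50.6 200.2] xhead-yaw-90 -0.02 tilt [-0. -1.  0.] F fwd,left,z [0.7 1.8 1.2] gap 0.0001 j [-0.33  0.23  1.65 -0.    1.26 -2.13]
```

View pics/c6.png

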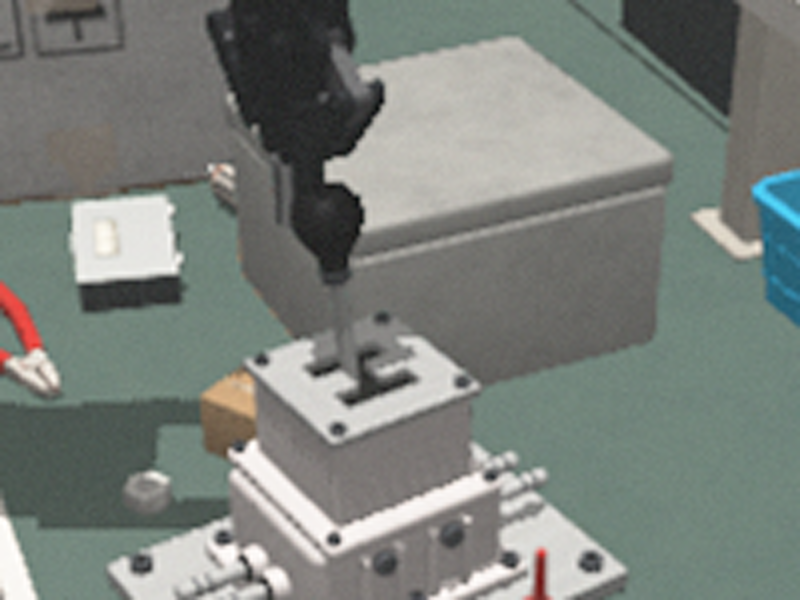

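carry_out:
  deltas: "0 -4 0 0 0 0 0;0 -4 0 0 0 0 0;0 -4 0 0 0 0 0;0 -4 0 0 0 0 0;0 -4 0 0 0 0 0;0 -4 0 0 0 0 0;0 -4 0 0 0 0 0;0 -4 0 0 0 0 0;0 0 0 0 0 0 0;0 0 0 0 0 0 0"

```text
t: 9.6
tool_pos: [0.5272, -0.0911, 0.2002]
orientation: [0.439, -0.439, -0.554, 0.554]
wrist_force: [0.8, 0.5, 0.3]
finger_gap: 0.0
```

```bash
python3 - <<'E'
from h import *
look(7)
E
```

```text
t 9.6 tcp fwd,left,z [ -0.5  18.5 200.2] xhead-yaw-90 -0.02 tilt [-0. -1.  0.] F fwd,left,z [0.9 0.3 0.3] gap 0.0 j [-0.38  0.26  1.62 -0.    1.27 -2.18]
```

View pics/c7.png

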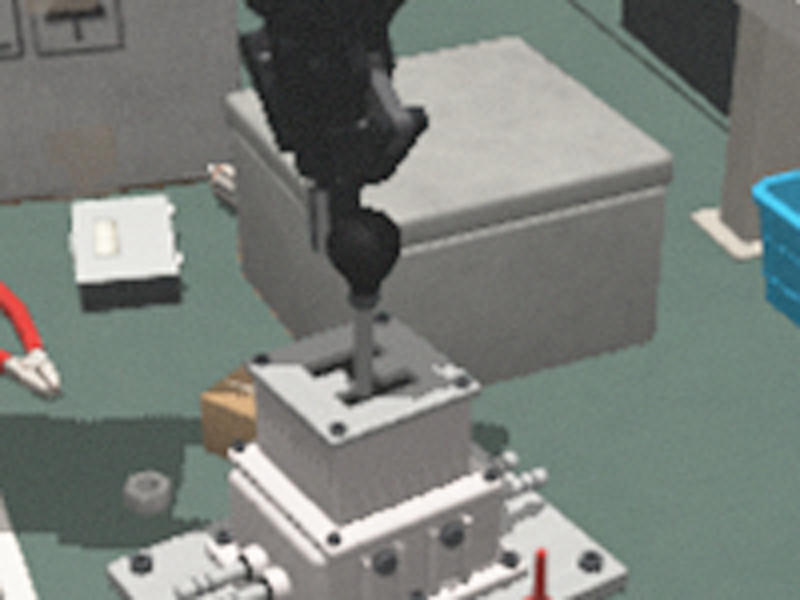

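carry_out:
  deltas: "0 -4 0 0 0 0 0;0 -4 0 0 0 0 0;0 -4 0 0 0 0 0;0 -4 0 0 0 0 0;0 -3 0 0 0 0 0;0 -2 0 0 0 0 0;0 -1 0 0 0 0 0;0 0 0 0 0 0 0;0 0 0 0 0 0 0;0 0 0 0 0 0 0"

```text
t: 10.65
tool_pos: [0.5323, -0.1122, 0.2005]
orientation: [0.439, -0.439, -0.554, 0.554]
wrist_force: [0.3, 0.5, 0.2]
finger_gap: -0.0001
```

```bash
python3 - <<'E'
from h import *
look(8)
E
```

```text
t 10.65 tcp fwd,left,z [ -0.4  -3.2 200.5] xhead-yaw-90 -0.01 tilt [-0. -1. -0.] F fwd,left,z [0.4 0.4 0.2] gap -0.0001 j [-0.41  0.27  1.6  -0.    1.27 -2.21]
```

View pics/c8.png

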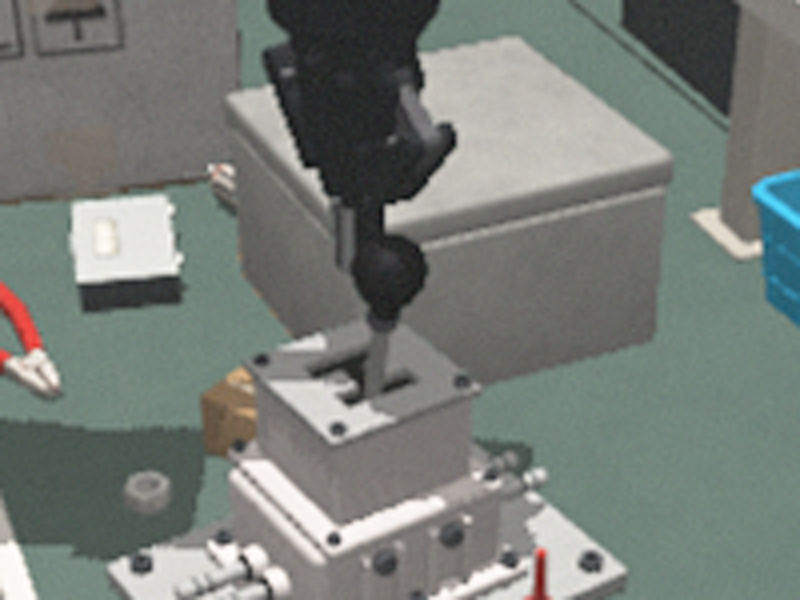

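```bash
python3 - <<'E'
from h import *
c=manip.calibration("side")
o,d=ray(c,327.75,148)
for f in (-4,0,4):
    n=np.array([*F,0]);p=np.array([*(G+F*f/1000),.08]);print(loc(o+d*((p-o)@n)/(d@n)))
for t in (-.25,-.277,-.3): print(lplane(c,327.75,148,t))
E
```

```text
[ -4.  -38.1 214.3]
[  0.  -32.2 210.1]
[  4.  -26.2 205.9]
[ -0.3 -32.6 210.4]
[ -3.2 -37.  213.5]
[ -5.8 -40.9 216.2]
```

carry_out:
  deltas: "0 -1 0 0 0 0 0;0 -1 0 0 0 0 0;0 0 0 0 0 0 0;0 0 0 0 0 0 0;0 10 0 0 0 0 0;0 10 -10 0 0 0 0;0 0 -30 0 0 0 0;0 0 -25 0 0 0 0;0 0 0 20 0 0 0;0 0 0 20 0 0 0"

```text
t: 11.7
tool_pos: [0.4895, -0.1032, 0.2673]
orientation: [-0.438, 0.44, 0.555, -0.554]
wrist_force: [-1.3, -0.2, -1.3]
finger_gap: 0.0001
```

carry_out:
  deltas: "0 -10 0 20 0 0 0;0 -15 0 15 0 0 0;0 -15 0 0 0 0 0;0 -10 0 0 0 0 0;0 0 0 0 0 0 0;0 0 0 0 0 0 0;0 0 0 0 0 0 0;0 0 0 0 0 0 0;0 0 0 0 0 0 0;0 0 0 0 0 0 0"

```text
t: 12.7
tool_pos: [0.4666, -0.1601, 0.2653]
orientation: [-0.439, 0.439, 0.554, -0.554]
wrist_force: [-0.0, 0.2, 0.5]
finger_gap: 0.0002
```

```bash
python3 - <<'E'
from h import *
look(9)
im=manip.camera("scene")[:,:,::-1]; cv2.imwrite("pics/scene9.png",im);cv2.imwrite("pics/d9.png",cv2.resize(im[170:320,200:400],(800,600),interpolation=cv2.INTER_CUBIC))
E
```

```text
t 12.7 tcp fwd,left,z [-75.4 -34.8 265.3] xhead-yaw-90 0.02 tilt [ 0. -1.  0.] F fwd,left,z [0.  0.2 0.5] gap 0.0002 j [-0.56  0.13  1.61  0.    1.4  -2.36]
```

View pics/c9.png

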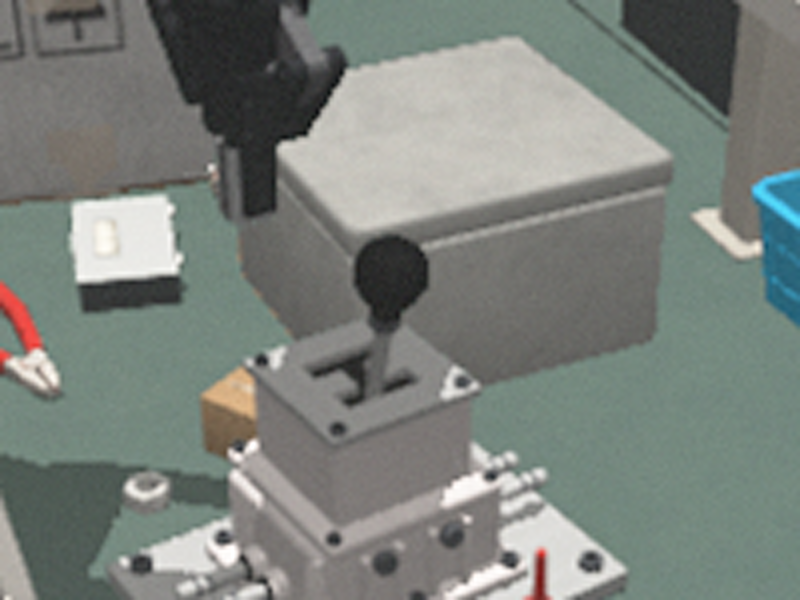

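View pics/d9.png

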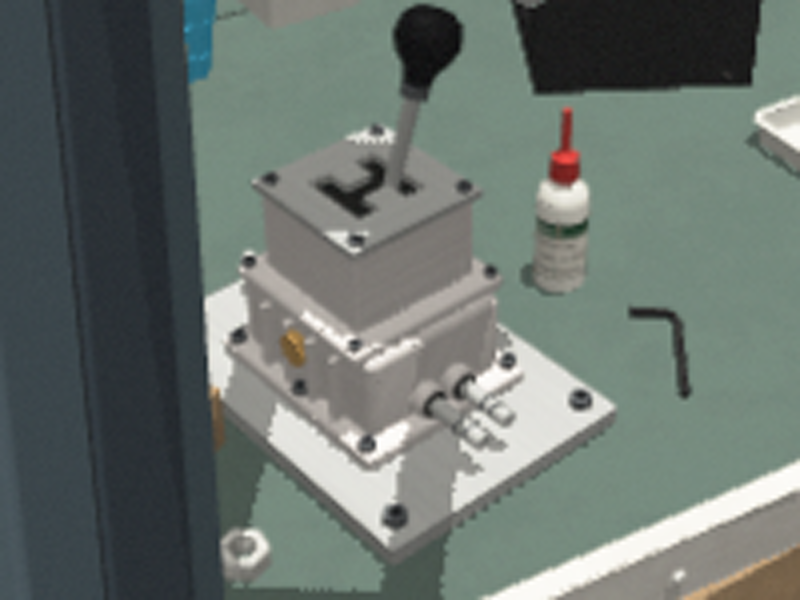

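carry_out:
  deltas: "0 -2 20 0 0 0 0;0 0 20 0 0 0 0;0 0 20 0 0 0 0;0 0 8 -5 0 0 0;0 0 0 -10 0 0 0;0 0 0 -10 0 0 0;0 0 0 -8 0 0 0;0 0 0 -6 0 0 0;0 0 0 -4 0 0 0;0 0 0 0 0 0 0"

```text
t: 13.8
tool_pos: [0.5093, -0.1525, 0.1976]
orientation: [0.439, -0.439, -0.554, 0.554]
wrist_force: [-0.9, -0.4, -0.5]
finger_gap: -0.0
```

carry_out:
  deltas: "0 0 0 -4 0 0 0;0 0 0 -4 0 0 0;0 0 0 -4 0 0 0;0 0 0 -4 0 0 0;0 0 0 -4 0 0 0;0 0 0 -4 0 0 0;0 0 0 -2 0 0 0;0 0 0 0 0 0 0;0 0 0 0 0 0 0;0 0 0 0 0 0 0"

```text
t: 14.8
tool_pos: [0.5342, -0.1465, 0.1972]
orientation: [-0.439, 0.439, 0.554, -0.554]
wrist_force: [-1.4, -0.5, 0.1]
finger_gap: 0.0001
```

```bash
python3 - <<'E'
from h import *
look(10)
E
```

```text
t 14.8 tcp fwd,left,z [ -6.4 -37.1 197.2] xhead-yaw-90 -0.01 tilt [ 0. -1. -0.] F fwd,left,z [-1.5 -0.1  0.1] gap 0.0001 j [-0.47  0.29  1.58  0.    1.27 -2.27]
```

View pics/c10.png

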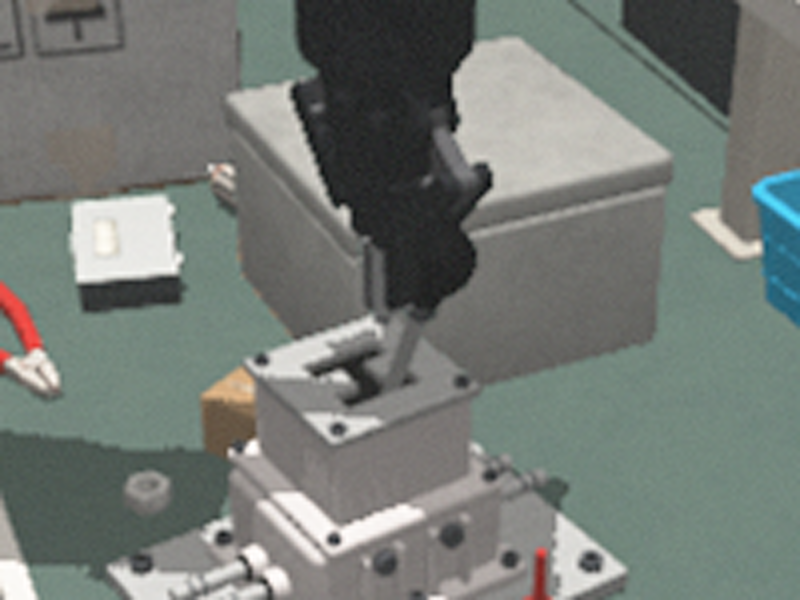

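carry_out:
  deltas: "0 0 0 -3 0 0 0;0 0 0 -3 0 0 0;0 0 0 -3 0 0 0;0 0 0 -2 0 0 0;0 0 0 -1 0 0 0;0 0 0 -1 0 0 0;0 0 0 0 0 0 0;0 0 0 0 0 0 0;0 0 0 0 0 0 0;0 0 0 0 0 0 0"

```text
t: 15.85
tool_pos: [0.5468, -0.1437, 0.1974]
orientation: [-0.439, 0.439, 0.554, -0.554]
wrist_force: [-2.7, -0.3, -0.7]
finger_gap: 0.0002
```

carry_out:
  deltas: "0 0 0 -0.5 0 0 0;0 0 0 -0.5 0 0 0;0 0 0 -0.5 0 0 0;0 0 0 -0.5 0 0 0;0 0 0 0 0 0 0;0 0 0 0 0 0 0;0 0 0 0 0 0 0;0 0 0 0 0 0 0;0 0 0 0 0 0 0;0 0 0 0 0 0 0"

```text
t: 16.85
tool_pos: [0.5488, -0.1432, 0.1973]
orientation: [-0.439, 0.439, 0.554, -0.554]
wrist_force: [-2.7, -0.0, -1.8]
finger_gap: 0.0002
```

```bash
python3 - <<'E'
from h import *
look(11)
E
```

```text
t 16.85 tcp fwd,left,z [  8.5 -37.1 197.3] xhead-yaw-90 -0.01 tilt [-0. -1. -0.] F fwd,left,z [-2.7  0.6 -1.8] gap 0.0002 j [-0.45  0.31  1.54  0.    1.28 -2.25]
```

View pics/c11.png

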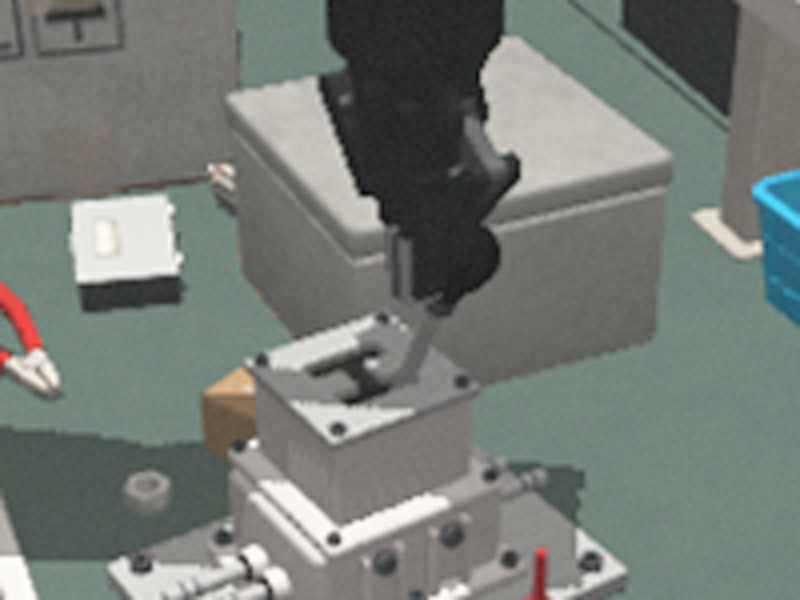

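carry_out:
  deltas: "0 0 0 -0.5 0 0 0;0 0 0 -0.5 0 0 0;0 0 0 -0.5 0 0 0;0 0 0 -0.5 0 0 0;0 0 0 0 0 0 0;0 0 0 0 0 0 0;0 0 0 0 0 0 0;0 0 0 0 0 0 0;0 0 0 0 0 0 0;0 0 0 0 0 0 0"

```text
t: 17.9
tool_pos: [0.5507, -0.1428, 0.1974]
orientation: [-0.439, 0.439, 0.554, -0.554]
wrist_force: [-1.9, -1.0, -1.0]
finger_gap: 0.0001
```

carry_out:
  deltas: "0 0 0 -0.5 0 0 0;0 0 0 -0.5 0 0 0;0 0 0 -0.5 0 0 0;0 0 0 0 0 0 0;0 0 0 0 0 0 0;0 0 0 0 0 0 0;0 0 0 0 0 0 0;0 0 0 0 0 0 0;0 0 0 0 0 0 0;0 0 0 0 0 0 0"

```text
t: 18.9
tool_pos: [0.5521, -0.1424, 0.1973]
orientation: [0.439, -0.439, -0.554, 0.554]
wrist_force: [-3.1, -0.2, -2.9]
finger_gap: 0.0002
```

carry_out:
  deltas: "0 0 0 -0.5 0 0 0;0 0 0 -0.5 0 0 0;0 0 0 -0.5 0 0 0;0 0 0 0 0 0 0;0 0 0 0 0 0 0;0 0 0 0 0 0 0;0 0 0 0 0 0 0;0 0 0 0 0 0 0;0 0 0 0 0 0 0;0 0 0 0 0 0 0"

```text
t: 19.9
tool_pos: [0.5532, -0.1421, 0.1971]
orientation: [0.44, -0.439, -0.554, 0.554]
wrist_force: [-5.7, -0.8, -2.0]
finger_gap: -0.0
```

```bash
python3 - <<'E'
from h import *
look(12)
im=manip.camera("scene")[:,:,::-1]; cv2.imwrite("pics/d12.png",cv2.resize(im[170:320,200:400],(800,600),interpolation=cv2.INTER_CUBIC))
E
```

```text
t 19.9 tcp fwd,left,z [ 13.  -37.1 197.1] xhead-yaw-90 -0.01 tilt [ 0.    -1.     0.001] F fwd,left,z [-5.7  0.5 -2. ] gap -0.0 j [-0.45  0.32  1.53 -0.    1.29 -2.25]
```

View pics/c12.png

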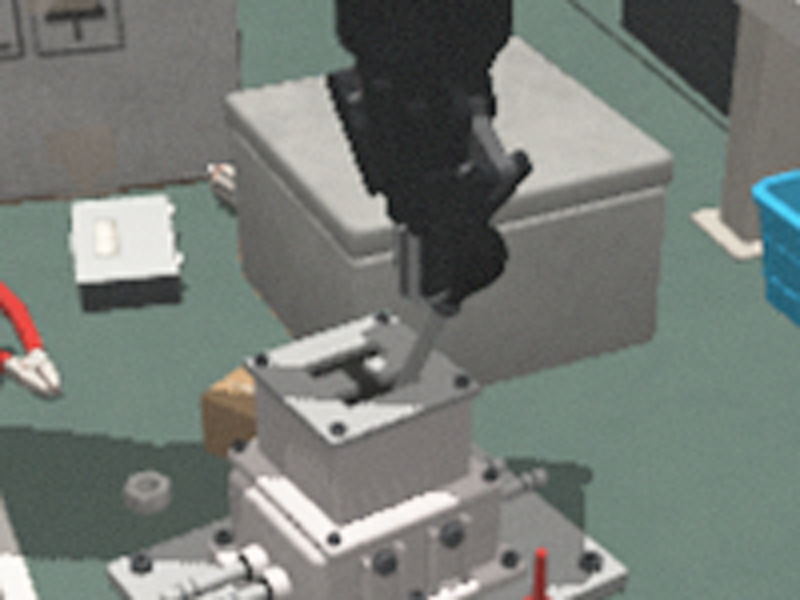

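View pics/d12.png

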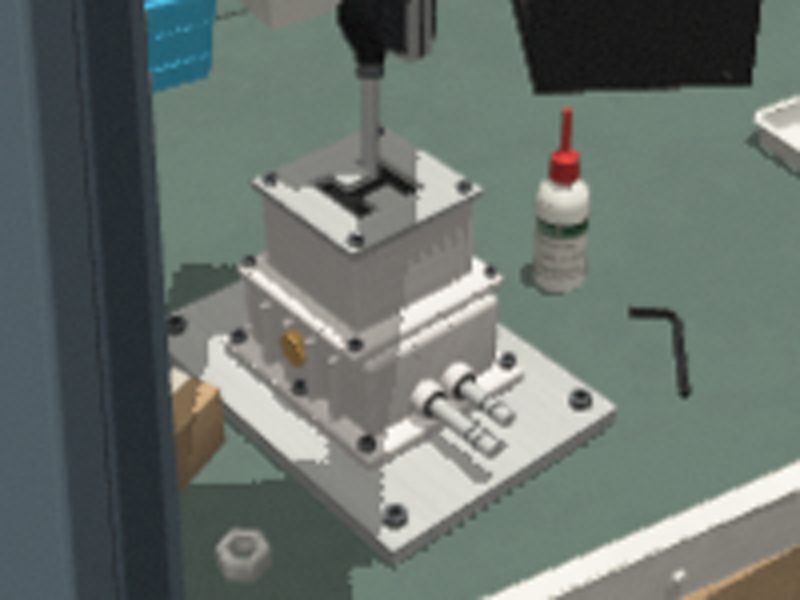

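carry_out:
  deltas: "0 0 0 -0.5 0 0 0;0 0 0 -0.5 0 0 0;0 0 0 0 0 0 0;0 0 0 0 0 0 0;0 0 0 0 0 0 0;0 0 0 0 0 0 0;0 0 0 0 0 0 0;0 0 0 0 0 0 0;0 0 0 0 0 0 0;0 0 0 0 0 0 0"

```text
t: 21.0
tool_pos: [0.5536, -0.142, 0.197]
orientation: [0.44, -0.439, -0.554, 0.555]
wrist_force: [-7.0, -1.4, -1.8]
finger_gap: -0.0
```

carry_out:
  deltas: "0 0 0 5 0 0 0;0 0 0 10 0 0 0;0 0 0 15 0 0 0;0 0 0 20 0 0 0;0 0 -20 15 0 0 0;0 0 -30 10 0 0 0;0 0 -30 10 0 0 0;0 20 -20 20 0 0 0;0 20 0 20 0 0 0;0 0 0 0 0 0 0"

```text
t: 22.0
tool_pos: [0.4222, -0.1301, 0.2991]
orientation: [-0.438, 0.44, 0.555, -0.554]
wrist_force: [0.6, -0.4, -0.7]
finger_gap: -0.0
```

carry_out:
  deltas: "0 30 0 0 0 0 0;0 40 0 0 0 0 0;0 40 0 0 0 0 0;0 40 0 0 0 0 0;0 40 0 0 0 0 0;0 0 0 0 0 0 0;0 0 0 0 0 0 0;0 0 0 0 0 0 0;0 0 0 0 0 0 0;0 0 0 0 0 0 0"

```text
t: 23.0
tool_pos: [0.3808, 0.0526, 0.2972]
orientation: [0.44, -0.44, -0.554, 0.554]
wrist_force: [-0.6, -0.2, -0.1]
finger_gap: 0.0004
```

```bash
python3 - <<'E'
from h import *
look(13)
im=manip.camera("scene")[:,:,::-1]; cv2.imwrite("pics/scene13.png",im);cv2.imwrite("pics/d13.png",cv2.resize(im[170:320,200:400],(800,600),interpolation=cv2.INTER_CUBIC))
E
```

```text
t 23.0 tcp fwd,left,z [-110.3  191.8  297.2] xhead-yaw-90 -0.13 tilt [-0. -1.  0.] F fwd,left,z [-0.7 -0.  -0.1] gap 0.0004 j [-0.16 -0.09  1.76 -0.    1.47 -1.95]
```

View pics/c13.png

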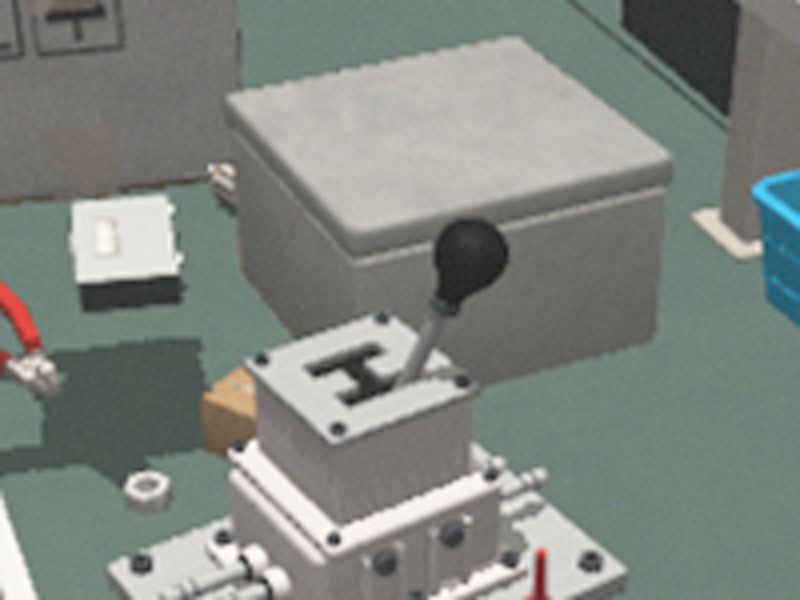

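View pics/d13.png

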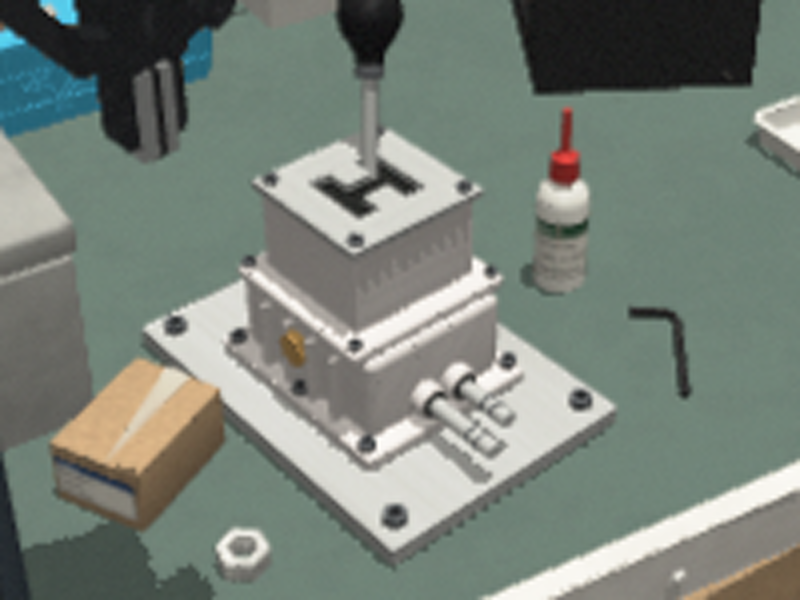

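```bash
python3 - <<'E'
from h import *
c=manip.calibration("side");cs=manip.calibration("scene")
print(lplane(c,347.8,143.3,-.277))
im=cv2.imread("pics/scene13.png"); print(dark(im,(275,140,310,195)))
print([loc(p) for p in [tri(cs,(292.6,v),c,(347.8,143.3))[0] for v in (171.5,173.5,175.5)]],[tri(cs,(292.6,v),c,(347.8,143.3))[1] for v in (171.5,173.5,175.5)])
E
```

```text
[ 43.4 -35.2 207. ]
[([10, 27, 16, 19, 221], [292.0, 175.3])]
[array([ 42.2, -37.6, 209.7]), array([ 42.2, -36.3, 207.2]), array([ 42.1, -35. , 204.7])] [np.float64(0.002330017549143402), np.float64(0.0013539037316147421), np.float64(0.005044314213612798)]
```

Measured knob is about 40 mm forward and 36 mm right at 207 mm height, the third slot's end. The bystanders are where they were and the arm is clear, so I am handing the job in.

```bash
python3 -c "
from h import *
st(); print(manip.sign_off())"
```

```text
t 23.1 tcp fwd,left,z [-110.4  192.1  297.2] xhead-yaw-90 -0.11 tilt [ 0. -1.  0.] F fwd,left,z [-0.  -0.  -1.2] gap 0.0003 j [-0.15 -0.09  1.76 -0.    1.47 -1.95]
the job is handed in; nothing more can be done
None
```

The lever stands in third, and I handed the job in at 23.1 s of the 69 s allowed.

- **How it was shifted:** I kept the fingers shut and pushed only with their outsides, never gripping the knob. I pushed it forward to neutral (knob about 1.5 mm short of centre), then across to the right. Then I pushed it forward in the third slot until it met the stop. The wrist force read about 7 N at the stop and about 2 to 3 N before that.
- **Last checks:** With the arm withdrawn, two camera views put the knob about 42 mm forward and 36 mm right of the gate centre, at 207 mm height. That is about 4 mm farther forward than the stated 38 mm, which I put down to my estimate of the gate centre (the two views differed by 8 mm in x). The scene view also shows the left rod (third/fourth) out on the driver's side.
- **Bystanders:** The bottle, hex key, carton and nut look unmoved in the last pictures.

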